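Press a junction box cover home with the toggle clamp

ROBOT

A 6-joint arm with a two-finger parallel gripper is mounted at the origin on the work surface. World frame = base frame: x ahead of the robot, y to its left, z up, the work surface at z = 0. Lengths are in m, angles in rad, forces in N, time in s.
With the tool pointing down it reaches from about 0.275 to 0.825 m from the base axis. Payload 4.9 kg.
Tool frame: the origin (TCP) lies on the centre line of the jaws, within the pads' length; the fingertips stand 11 mm ahead of it and the grasp point (between the pads) lies 8 mm behind it (robot.nose_length is the distance from the TCP to the fingertips, in m); x points along the fingers, z is the direction in which the jaws open and shut, and the axes are right-handed (so a half turn about x gives the same grasp; the last joint's range is limited). The gripper opens to 85 mm and grips with 20 to 120 N. Pads are 22 mm wide; open, the fingers measure 114 mm over their backs; the gripper's body (76 mm by 85 mm) begins 54 mm behind the grasp point. The pads swing forward as they close: fully open they stand 13 mm farther back than shut.
Start: joints at [1.21, 0.326, -0.193, 1.052, 0, 1.437], TCP at [0.124, 0.536, 0.242] pointing down, gripper open.
Joint ranges: [-2.65, 2.65], [-0.97, 1.79], [-1.3, 1.35], [-1.93, 2.1], [-1.47, 1.37], [-3.14, 3.14]. Speed limits (rad/s): [2.57, 2.57, 3.14, 3.14, 3.14, 3.14].

INTERFACE

Orientations are given as [roll, pitch, yaw] about the fixed x, y, z axes, in that order (R = Rz(yaw) Ry(pitch) Rx(roll)).
In Python, from plant import monitor, capture, camera_model, finish_job, robot gives the robot as it stands. The module is installed in compiled form; this text tells all that it offers.
- The arm moves only by the tool carry_out, never from a script. Its argument "commands" is a list of rows, each a list of 6 numbers: the shift along the tool's x, y, z each as a share of 25 mm, from -1 to 1, then the turn, a rotation vector about the tool's x, y, z each as a share of 0.1 rad, from -1 to 1. In form: [[dx, dy, dz, rx, ry, rz], ...]. A call has exactly 10 rows; each row shifts and turns the commanded pose from where the row before left it, along the tool's axes as they then stand; what a row does not reach is not made up. A row lasts 1/10 s, in which the tool goes at most 50 mm and 8.59 degrees, less where a joint would pass 70% of its speed; a pose out of reach is approached as far as the arm can. A call with a number of a shift or a turn outside -1 to 1 is refused whole. A call with a gripper value outside its range is refused whole. "fingers" is the finger opening in mm, from 0 to 85.4, set as the call begins (left out, the last holds). The fingers move at their own pace and stop on an object; the grip force is fixed at half the most. Time passes only in rows, so rows that do not move let the fingers close, or fill a call up. It gives the time, the measured TCP pose, the force and the opening at its end, in the units of the state.
- monitor.observe(): the state, without advancing time (a new reading comes with each control period).
- capture(name): name is "side" or "top"; returns the picture (480x640x3 uint8, blue, green, red); there is no depth.
- camera_model(name): a dict with "fx", "fy", "cx", "cy" (pixels), "dist" ([k1, k2, p1, p2, k3] as OpenCV has them; the pictures are not rectified), "origin" and "rotation" of the camera in the world. Camera axes: x right, y down, z forward; pixel columns grow to the right and rows downward; lengths in m; the calibration is good to about 2 mm. A picture is of the moment at which its call begins. camera_model takes no time and is no camera call.
- finish_job(): hands the job in, once; it reports no verdict.
The state is a dict: "time": time; "joint_positions": joint angles; "qd": joint speeds; "tau": joint torques, N m; "tcp_pos": TCP position; "eef_rot": TCP orientation; "wrist_force": force on the tool from outside, world axes, zero at the start; "wrist_torque": the same for the moment, N m; "gripper_width": finger opening in m.
Only numpy, scipy, OpenCV 4.12 (cv2) and the standard library are available. Lean on these libraries where they do the work, as an engineer would, in place of code of your own. Each camera call takes 0.05 s, during which the arm holds its last target. There are 200 camera calls.

TASK

Swing the toggle clamp over centre until it is fully shut on the junction box, pressing the proud cover home; keep hold of the handle on the way so that it does not snap down hard, then let go and leave it clamped by itself for two seconds. After that swing it fully back open and let go, leaving the closed box in its nest. Move only the clamp handle: do not press on the white box with the gripper, and leave the other things alone.

Things in the scene. Friction and masses are not known exactly. Their poses are not given: they have to be found in the camera images.
- fixture: Press fixture fixed to the bench: aluminium plate 12 mm thick, x -205 to +70 mm, y +-75 mm; steel clamp bracket (x -17 to +29, 45 mm wide, 112 mm high) at one end, nest of four dark rails 14 mm high around x = -130 mm at the other. Origin on the bench under the clamp's hinge. z up; y is the direction of the hinge axis: the clamp swings in the x-z plane.
- clamp (a joint): Clamp angle, rad: 0 fully shut (arm level over the box), 1.4 fully open (arm almost upright), where it starts. A spring pulls it to the nearer end (over centre at 0.7), up to about 12 N at the grip; it snaps if let go in between. Arm, handle and grip are one rigid steel piece.
- clamp_hinge (a point): On the clamp's hinge axis, midway between the cheeks, 100 mm above the bench. The axis runs along the fixture's y.
- clamp_grip (a point): Centre of the black cross grip at the handle's end: round bar 28 mm in diameter, 46 mm long, along the fixture's y, 140 mm from the hinge. Pinch it from above over its end faces (46 mm apart); it turns between the fingers in the swing. From the hinge, in the fixture's frame: x +107, z +90 mm open; x -70, z +121 mm shut. The handle below it is a bar 20 x 10 mm.
- junction_box: White plastic junction box, 110 x 110 mm, 44 mm high without cover, loose in the nest of the fixture with 1.5 mm play. Origin: centre of its underside, z up; 12 mm above the bench.
- cover (a joint): How far the cover is pressed on, m: 0 = standing 6 mm proud of its seat with a black gasket showing in the gap (start), 0.006 = fully home. It goes stiffly (4 N) and stays where it is left.
- cover_top (a point): Centre of the top face of the box's white cover (112 x 112 x 14 mm): 76 mm above the bench when proud, 70 mm when home.
- nest (a point): Centre of the nest floor, on top of the base plate, fixed to the fixture: where the box's origin belongs.
- bumper: The clamp's black rubber bumper under the free end of its arm: a disc 28 mm in diameter and 14 mm high that can spring 12 mm into the arm. Origin: centre of its pressing face, 130 mm from the hinge.
- lampholder: Bystander: white ceramic lampholder, base 90 mm in diameter, 46 mm high. Origin: centre of underside.
- multimeter: Bystander: red multimeter lying flat, 150 x 75 x 34 mm (42 at its dial). Origin: centre of underside.
- parts_bin: Bystander: empty blue plastic bin, 150 x 100 x 60 mm. Origin: centre of underside.
- screwdriver: Bystander: screwdriver lying flat, 190 mm long. Origin: on the underside near its middle.
Mind the look-alikes: they are no part of the job. Leave any green or turquoise look-alike of the junction_box alone.

How it is judged:
On the way:
1. the clamp is fully shut on the cover by itself, the cover is home, and the fingers are off the clamp, for 1.5 s (value of joint clamp below 0.06 rad and value of joint cover above 0.0045 m and contact force between the fingers and fixture below 0.5 N), for 1.5 s.
At the end, for the whole second after the job is handed in: The clamp is fully open again (joint above 1.25 rad), the cover is home (pressed on by more than 4.5 of 6 mm) and the box lies at rest in its nest, within 6 mm of the nest's centre (value of joint clamp above 1.25 rad and value of joint cover above 0.0045 m and distance between junction_box and nest below 0.006 m and linear speed of junction_box below 0.02 m/s); the robot touches nothing.
It fails at once if the clamp snaps down: it closes faster than 2 rad/s while still 0.15 to 0.35 rad from shut (value of joint clamp between 0.15 and 0.35 rad and velocity of joint clamp below -2 rad/s).
It fails at once if the robot presses on the box or its cover with more than 5 N (contact force between any of the fingers, the arm and junction_box above 5 N).
It fails at once if a bystander is moved by more than 30 mm (distance of any of lampholder, multimeter, parts_bin, screwdriver from where it was at the start of the episode above 0.03 m).
It also fails if it takes over 58 s, if anything falls off the work surface, if the arm or the gripper's body presses on something with over 40 N, if the wrist force passes 120 N, or if a joint passes its speed limit or range.

## Working session

There is one attempt and no reset: what is moved stays moved. The work goes in short steps, Python scripts to look and compute and a tool call to move; the robot and the scene stay as the last step left them, time stands still between calls to the robot, and variables do not carry over. Pictures are saved under pics/ and viewed, about 8 in all and at most 12, crops included, and the job is handed in when it is done.

Besides the shell and the picture viewer there is one more tool, called after "Emit:" as name(argument=value, ...) on one line, values as JSON. carry_out: Moves the arm, as the interface text tells. Its arguments: {"type":"object","properties":{"commands":{"type":"array","items":{"type":"array","items":{"type":"number","minimum":-1,"maximum":1}}},"fingers":{"type":"number"}},"required":["commands"]}

```bash
mkdir -p pics
python3 - <<'E'
from plant import monitor, capture, camera_model
import cv2
for n in("side","top"):
    cv2.imwrite(f"pics/{n}0.png",capture(n)); print(n,camera_model(n))
print(monitor.observe())
E
```

```text
side {'fx': 554.3553910560138, 'fy': 554.3553910560138, 'cx': 326.04853336506807, 'cy': 244.20804715109762, 'dist': array([-0.0686917,  0.       ,  0.       ,  0.       ,  0.       ]), 'origin': array([ 0.28924025, -0.86215887,  1.01429296]), 'rotation': array([-2.35513765,  0.01851513, -0.31001233])}
top {'fx': 470.70035008173505, 'fy': 470.70035008173505, 'cx': 316.48462958492945, 'cy': 236.18680587123006, 'dist': array([-0.01122201,  0.        ,  0.        ,  0.        ,  0.        ]), 'origin': array([ 0.39283386, -0.0302479 ,  1.28255123]), 'rotation': array([-3.04129117,  0.01287316, -1.58465723])}
{'time': 0.1, 'joint_positions': array([ 1.20982847e+00,  3.26851790e-01, -1.93462996e-01,  1.05199993e+00,
       -7.32016839e-07,  1.43657606e+00]), 'qd': array([ 4.18681958e-05, -1.44715688e-03,  3.42274276e-03,  4.05607563e-04,
       -4.02251234e-04, -1.50323863e-04]), 'tau': array([ 1.80588038e-03, -4.44237614e+01,  2.63038123e+01,  7.93288025e-03,
       -7.14838075e-05,  1.16540573e-05]), 'tcp_pos': array([0.12347004, 0.5354576 , 0.24159784]), 'eef_rot': array([ 3.00785449,  1.56927794, -1.93128208]), 'wrist_force': array([-0.30616592, -0.21848639, -0.15474217]), 'wrist_torque': array([ 0.04478943,  0.05623631, -0.03402926]), 'gripper_width': 0.08557778856589192}
```

View pics/side0.png

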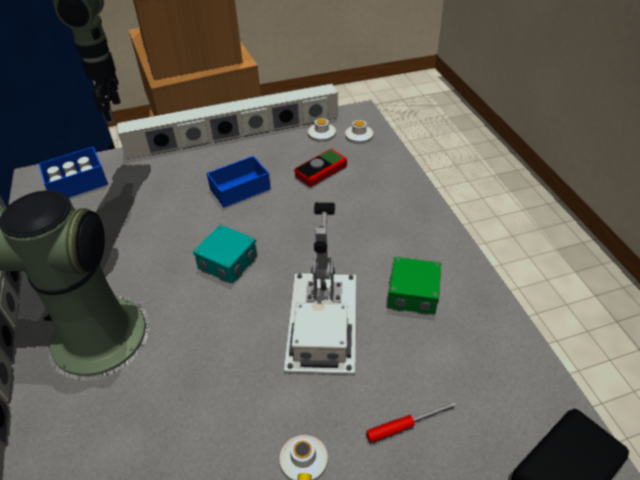

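View pics/top0.png

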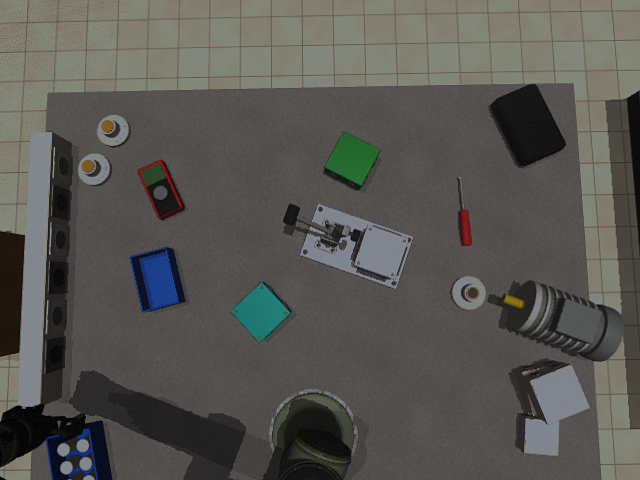

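The top picture shows the white box (382,250) in the aluminium fixture, with plate corners near (320,205), (412,236), (395,288) and (302,256) and the black cross grip at (291,215). The look-alikes are the green box (352,160) and the turquoise box (261,312). Only the white box sits in the nest under the clamp, so that is the one. I'll confirm it with an enlarged crop and fit the pose.

```bash
cat > h.py <<'E'
import numpy as np, cv2
from scipy.spatial.transform import Rotation as R
from plant import camera_model, monitor
def proj(n,P):
    c=camera_model(n); Rc=R.from_euler('xyz',c['rotation']).as_matrix()
    K=np.array([[c['fx'],0,c['cx']],[0,c['fy'],c['cy']],[0,0,1]])
    q=(np.atleast_2d(P)-c['origin'])@Rc
    return cv2.projectPoints(q,np.zeros(3),np.zeros(3),K,c['dist'])[0][:,0]
def fx(p,L):  # fixture pose p=(x,y,yaw), local pts
    return R.from_euler('z',p[2]).apply(np.atleast_2d(L))+[p[0],p[1],0]
E
cat > fit.py <<'E'
from h import *
from scipy.optimize import least_squares
L=np.array([[70,-75,12],[-205,-75,12],[-205,75,12],[70,75,12]])/1e3
uv=np.array([[320,205],[412,236],[395,288],[302,256]],float)
r=min((least_squares(lambda p:(proj("top",fx(p,L))-uv).ravel(),[.45,0,y]) for y in(0,1.57,3.14,-1.57)),key=lambda r:r.cost)
print(r.x,r.cost); p=r.x
G=np.array([[107,0,190],[107,23,190],[107,-23,190],[0,0,100],[-70,0,221],[-130,0,76]])/1e3
for n in("top","side"): 
    print(n,proj(n,fx(p,L)).round(1).tolist(),proj(n,fx(p,G)).round(1).tolist())
print(fx(p,G).round(4))
a=cv2.imread("pics/top0.png");s=cv2.imread("pics/side0.png")
for n,im in(("top",a),("side",s)):
    im=im.copy()
    q=proj(n,np.vstack([fx(p,L),fx(p,G)]))
    x0,y0,w,h=(270,190,160,110) if n=="top" else (260,190,140,190)
    k=5 if n=="top" else 3
    c=cv2.resize(im[y0:y0+h,x0:x0+w],None,fx=k,fy=k,interpolation=cv2.INTER_CUBIC)
    for u,v in q: cv2.drawMarker(c,(int((u-x0+.5)*k),int((v-y0+.5)*k)),(0,0,255),0,12,1)
    cv2.imwrite(f"pics/{n}1.png",c)
b=cv2.imread("pics/top1.png");d=cv2.imread("pics/side1.png")
E
python3 fit.py
```

```text
[ 0.51544658 -0.06155593  1.22509744] 9.274264625893462
top [[318.0, 203.8], [414.1, 236.3], [396.9, 289.0], [300.0, 255.7]] [[292.0, 215.9], [288.7, 225.1], [295.2, 206.7], [334.2, 234.6], [364.9, 239.0], [382.0, 251.9]]
side [[353.8, 274.7], [353.6, 373.1], [281.8, 371.5], [292.1, 273.8]] [[321.7, 209.0], [311.5, 208.9], [331.9, 209.1], [320.7, 271.2], [317.7, 256.3], [318.4, 324.9]]
[[ 0.5517  0.0391  0.19  ]
 [ 0.5301  0.0469  0.19  ]
 [ 0.5733  0.0313  0.19  ]
 [ 0.5154 -0.0616  0.1   ]
 [ 0.4917 -0.1274  0.221 ]
 [ 0.4714 -0.1839  0.076 ]]
```

View pics/top1.png

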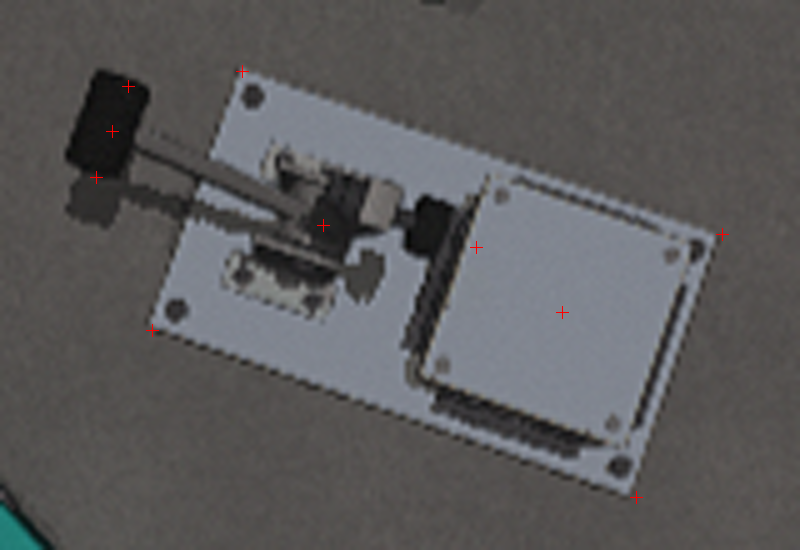

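View pics/side1.png

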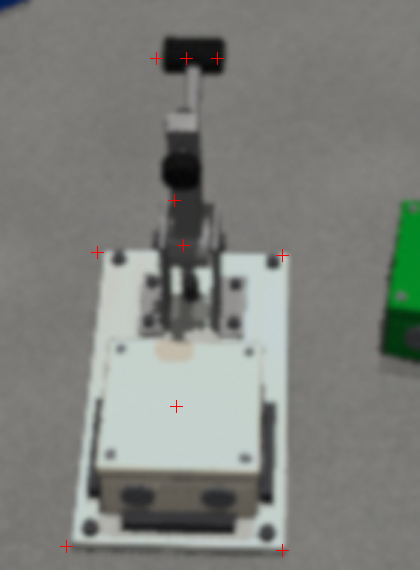

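Both crops confirm the white box under the clamp. In the top crop the grip centre is at about (108,122), full frame (291,214), and the plate corners match the fit. In the side view the plate is about 2 px right of the prediction. I'll do a joint fit of both views and then work out the approach.

```bash
cat > fit2.py <<'E'
from h import *
from scipy.optimize import least_squares
L=np.array([[70,-75,12],[-205,-75,12],[-205,75,12],[70,75,12],[107,0,190]])/1e3
t=np.array([[318.1,203.5],[413.6,236.2],[396,288.6],[299.9,255],[291.1,213.9]])
s=np.array([[355.5,273.8],[354.5,372.8],[284.2,370.2],[294.2,272.8],[323.8,207.8]])
def f(p): return np.r_[(proj("top",fx(p,L))-t).ravel(),(proj("side",fx(p,L))-s).ravel()]
r=least_squares(f,[.515,-.06,1.225]);p=r.x;np.save("p.npy",p)
print(p,f(p).reshape(-1,2).round(1).tolist())
G=fx(p,np.array([[107,0,190],[0,0,100],[-70,0,221]])/1e3);print(G.round(4))
o=monitor.observe();Rt=R.from_euler('xyz',o['eef_rot'])
print(Rt.as_matrix().round(3))
ax=np.array([-np.sin(p[2]),np.cos(p[2]),0])
for sg in(1,-1):
    z=sg*ax;x=np.array([0,0,-1.]);y=np.cross(z,x);Rg=R.from_matrix(np.c_[x,y,z])
    print(sg,(Rt.inv()*Rg).as_rotvec().round(3),Rg.inv().apply(G[0]+[0,0,.1]-o['tcp_pos']).round(3))
E
python3 fit2.py
```

```text
[ 0.51917917 -0.06051329  1.21917522] [[-0.3, -1.1], [0.1, -0.8], [0.2, -0.6], [-0.4, -0.9], [0.5, 0.2], [-0.3, 0.4], [0.1, -0.5], [-1.3, 0.3], [-0.6, 0.2], [-0.4, 0.6]]
[[ 0.556   0.0399  0.19  ]
 [ 0.5192 -0.0605  0.1   ]
 [ 0.4951 -0.1262  0.221 ]]
[[-0.001 -0.974  0.225]
 [-0.001  0.225  0.974]
 [-1.     0.    -0.002]]
1 [-1.446e+00 -1.000e-03 -1.000e-03] [-0.048  0.316 -0.577]
-1 [ 1.696e+00 -1.000e-03  1.000e-03] [-0.048 -0.316  0.577]
```

Emit:
carry_out(commands=[[-0.2, 0, 0, -1, 0, 0], [-0.2, 0, 0, -1, 0, 0], [-0.2, 0, 0, -1, 0, 0], [-0.2, 0, 0, -1, 0, 0], [-0.2, 0, 0, -1, 0, 0], [-0.2, 0, 0, -1, 0, 0], [-0.2, 0, 0, -1, 0, 0], [-0.2, 0, 0, -1, 0, 0], [-0.2, 0, 0, -1, 0, 0], [-0.2, 0, 0, -1, 0, 0]], fingers=85)

```text
time: 1.1
tcp_pos: [0.1235, 0.5356, 0.292]
eef_rot: [1.996, 1.57, -1.939]
wrist_force: [-0.5, 0.2, -0.3]
gripper_width: 0.0849
```

Emit:
carry_out(commands=[[0, 0, 0, -1, 0, 0], [0, 0, 0, -1, 0, 0], [0, 0, 0, -1, 0, 0], [0, 0, 0, -1, 0, 0], [0, 0, 0, -0.46, 0, 0], [0, 0.4, -0.75, 0, 0, 0], [0, 0.4, -0.75, 0, 0, 0], [0, 0.4, -0.75, 0, 0, 0], [0, 0.4, -0.75, 0, 0, 0], [0, 0.4, -0.75, 0, 0, 0]])

```text
time: 2.1
tcp_pos: [0.1948, 0.4558, 0.2919]
eef_rot: [1.399, 1.57, -2.094]
wrist_force: [1.2, -0.4, 0.2]
gripper_width: 0.0852
```

Emit:
carry_out(commands=[[0, 0.4, -0.75, 0, 0, 0], [0, 0.4, -0.75, 0, 0, 0], [0, 0.4, -0.75, 0, 0, 0], [0, 0.4, -0.75, 0, 0, 0], [0, 0.4, -0.75, 0, 0, 0], [0, 0.4, -0.75, 0, 0, 0], [0, 0.4, -0.75, 0, 0, 0], [0, 0.4, -0.75, 0, 0, 0], [0, 0.4, -0.75, 0, 0, 0], [0, 0.4, -0.75, 0, 0, 0]])

```text
time: 3.1
tcp_pos: [0.3363, 0.2974, 0.292]
eef_rot: [0.885, 1.57, -2.608]
wrist_force: [0.3, 1.1, 0.7]
gripper_width: 0.085
```

```bash
cat > to.py <<'E'
from h import *
import sys
p=np.load("p.npy");o=monitor.observe();Rt=R.from_euler('xyz',o['eef_rot'])
T=fx(p,np.array(list(map(float,sys.argv[1:4])))/1e3)[0]
ax=np.array([-np.sin(p[2]),np.cos(p[2]),0]);x=np.array([0,0,-1.])
Rg=R.from_matrix(np.c_[x,np.cross(ax,x),ax])
print("t",o['time'],"tcp",o['tcp_pos'].round(4),"F",o['wrist_force'].round(1),"w",round(o['gripper_width'],4),"j",o['joint_positions'].round(2))
print("fixture-frame tcp mm",(R.from_euler('z',-p[2]).apply(o['tcp_pos']-[p[0],p[1],0])*1e3).round(1))
print("rows25mm",(Rt.inv().apply(T-o['tcp_pos'])/.025).round(2),"rot .1",((Rt.inv()*Rg).as_rotvec()/.1).round(2))
E
python3 to.py 107 0 290
```

```text
t 3.1 tcp [0.3363 0.2974 0.292 ] F [0.3 1.1 0.7] w 0.085 j [ 0.56  0.11 -0.35  1.12  0.   -0.66]
fixture-frame tcp mm [273. 295. 292.]
rows25mm [  0.08   6.64 -11.8 ] rot .1 [ 0.    0.   -0.01]
```

Emit:
carry_out(commands=[[0, 0.47, -0.84, 0, 0, 0], [0, 0.47, -0.84, 0, 0, 0], [0, 0.47, -0.84, 0, 0, 0], [0, 0.47, -0.84, 0, 0, 0], [0, 0.47, -0.84, 0, 0, 0], [0, 0.47, -0.84, 0, 0, 0], [0, 0.47, -0.84, 0, 0, 0], [0, 0.47, -0.84, 0, 0, 0], [0, 0.47, -0.84, 0, 0, 0], [0, 0.47, -0.84, 0, 0, 0]])

```text
time: 4.1
tcp_pos: [0.493, 0.1148, 0.2919]
eef_rot: [0.372, 1.57, -3.121]
wrist_force: [0.5, -0.1, -0.4]
gripper_width: 0.0849
```

Emit:
carry_out(commands=[[0.1, 0.47, -0.84, 0, 0, 0], [0.1, 0.47, -0.84, 0, 0, 0], [0.1, 0.47, -0.84, 0, 0, 0], [0.1, 0.47, -0.84, 0, 0, 0], [0.1, 0.06, -0.04, 0, 0, 0], [0.1, 0, 0, 0, 0, 0], [0, 0, 0, 0, 0, 0], [0, 0, 0, 0, 0, 0], [0, 0, 0, 0, 0, 0], [0, 0, 0, 0, 0, 0]])

```text
time: 5.1
tcp_pos: [0.5557, 0.0413, 0.2776]
eef_rot: [-2.766, 1.57, 0.025]
wrist_force: [0.8, 0.3, -0.3]
gripper_width: 0.0851
```

```bash
python3 to.py 107 0 182
python3 - <<'E'
from h import *
from plant import capture
a=capture("side");b=capture("top")
f=lambda i,x,y,w,h,k:cv2.resize(i[y:y+h,x:x+w],None,fx=k,fy=k,interpolation=cv2.INTER_CUBIC)
cv2.imwrite("pics/c2.png",np.hstack([f(a,270,140,100,120,4),f(b,250,180,100,120,4)]))
E
```

```text
t 5.1 tcp [0.5557 0.0413 0.2776] F [ 0.8  0.3 -0.3] w 0.0851 j [-0.06  0.32 -0.11  1.14  0.   -1.28]
fixture-frame tcp mm [108.2   0.8 277.6]
rows25mm [ 3.83  0.05 -0.03] rot .1 [ 0.01 -0.    0.  ]
```

View pics/c2.png

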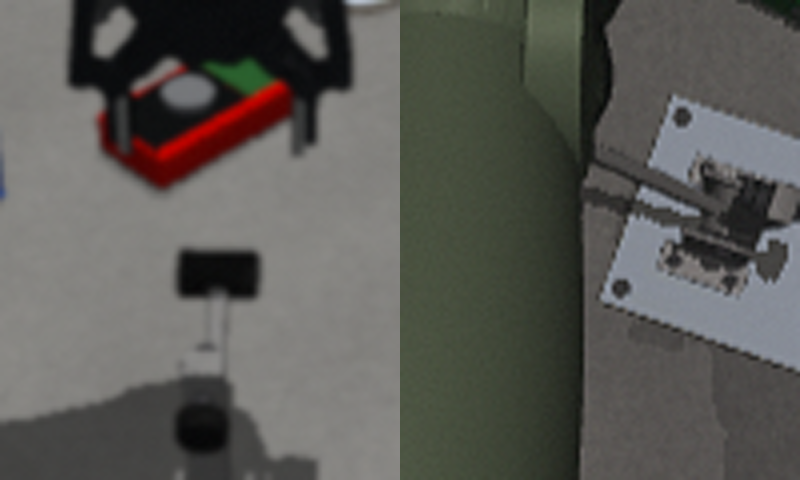

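In the side view (left half) the fingertips are at crop (122,150) and (299,150), midpoint about 210, and the grip centre is at (218,273). The arm hides the grip from the top camera. I'll check where the midpoint should land after descending.

Run:
```python
from h import *
o=monitor.observe()['tcp_pos']; ax=np.array([-np.sin(1.219),np.cos(1.219),0])
for d in(.011,.0876+.011,.0876-0.0):
    P=o-[0,0,d]; print(d,((proj("side",[P,P+.0425*ax,P-.0425*ax])-[270,140]+.5)*4).round(1).tolist())
```

```text
0.011 [[211.5, 167.5], [133.0, 166.6], [290.4, 168.4]]
0.0986 [[215.1, 289.1], [140.4, 288.1], [290.1, 290.1]]
0.0876 [[214.7, 274.5], [139.5, 273.5], [290.1, 275.5]]
```

Emit:
carry_out(commands=[[0.5, 0.05, -0.1, 0, 0, 0], [0.5, 0, 0, 0, 0, 0], [0.5, 0, 0, 0, 0, 0], [0.5, 0, 0, 0, 0, 0], [0.5, 0, 0, 0, 0, 0], [0.5, 0, 0, 0, 0, 0], [0.4, 0, 0, 0, 0, 0], [0.4, 0, 0, 0, 0, 0], [0, 0, 0, 0, 0, 0], [0, 0, 0, 0, 0, 0]])

```text
time: 6.2
tcp_pos: [0.5578, 0.0388, 0.1823]
eef_rot: [0.078, 1.571, 2.868]
wrist_force: [-0.9, 0.3, 0.9]
gripper_width: 0.0853
```

Emit:
carry_out(commands=[[0, 0, 0, 0, 0, 0], [0, 0, 0, 0, 0, 0], [0, 0, 0, 0, 0, 0], [0, 0, 0, 0, 0, 0], [0, 0, 0, 0, 0, 0], [0, 0, 0, 0, 0, 0], [0, 0, 0, 0, 0, 0], [0, 0, 0, 0, 0, 0], [0, 0, 0, 0, 0, 0], [0, 0, 0, 0, 0, 0]], fingers=40)

```text
time: 7.2
tcp_pos: [0.5561, 0.0396, 0.1831]
eef_rot: [-0.241, 1.568, 2.55]
wrist_force: [-6.8, 1.9, 8.4]
gripper_width: 0.0455
```

```bash
python3 to.py 107 0 182
python3 - <<'E'
from h import *
from plant import capture
a=capture("side")
cv2.imwrite("pics/c3.png",cv2.resize(a[150:290,260:400],None,fx=4,fy=4,interpolation=cv2.INTER_CUBIC))
E
```

```text
t 7.2 tcp [0.5561 0.0396 0.1831] F [-6.8  1.9  8.4] w 0.0455 j [-0.06  0.39 -0.26  0.92  0.   -1.28]
fixture-frame tcp mm [ 1.067e+02 -1.000e-01  1.831e+02]
rows25mm [ 0.04 -0.01  0.01] rot .1 [0.   0.03 0.01]
```

View pics/c3.png

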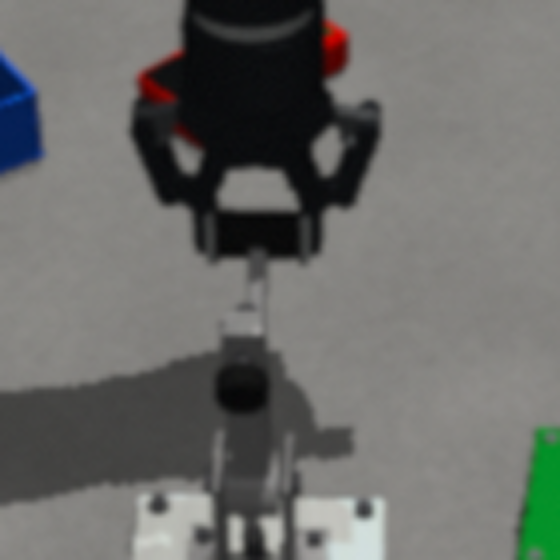

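Pinched at 45.5 mm, with both fingers on the grip's end faces at crop (205,240) and (312,240). Now the arc rows.

Run:
```python
import numpy as np
t=np.linspace(np.arctan2(90,107),np.arctan2(121,-70),41);d=np.diff(140*np.c_[np.cos(t),np.sin(t)],axis=0)
for k in range(0,40,10): print([[round(-b/25,2),round(-a/25,2)] for a,b in d[k:k+10]], np.round(140*np.array([np.cos(t[k+10]),np.sin(t[k+10])])))
```

```text
[[np.float64(-0.15), np.float64(0.13)], [np.float64(-0.14), np.float64(0.13)], [np.float64(-0.14), np.float64(0.14)], [np.float64(-0.13), np.float64(0.14)], [np.float64(-0.13), np.float64(0.15)], [np.float64(-0.12), np.float64(0.15)], [np.float64(-0.12), np.float64(0.16)], [np.float64(-0.11), np.float64(0.16)], [np.float64(-0.11), np.float64(0.16)], [np.float64(-0.1), np.float64(0.17)]] [ 70. 121.]
[[np.float64(-0.09), np.float64(0.17)], [np.float64(-0.09), np.float64(0.17)], [np.float64(-0.08), np.float64(0.18)], [np.float64(-0.08), np.float64(0.18)], [np.float64(-0.07), np.float64(0.18)], [np.float64(-0.06), np.float64(0.18)], [np.float64(-0.06), np.float64(0.19)], [np.float64(-0.05), np.float64(0.19)], [np.float64(-0.04), np.float64(0.19)], [np.float64(-0.04), np.float64(0.19)]] [ 24. 138.]
[[np.float64(-0.03), np.float64(0.19)], [np.float64(-0.02), np.float64(0.19)], [np.float64(-0.02), np.float64(0.19)], [np.float64(-0.01), np.float64(0.2)], [np.float64(-0.0), np.float64(0.2)], [np.float64(0.0), np.float64(0.2)], [np.float64(0.01), np.float64(0.2)], [np.float64(0.02), np.float64(0.19)], [np.float64(0.02), np.float64(0.19)], [np.float64(0.03), np.float64(0.19)]] [-24. 138.]
[[np.float64(0.04), np.float64(0.19)], [np.float64(0.04), np.float64(0.19)], [np.float64(0.05), np.float64(0.19)], [np.float64(0.06), np.float64(0.19)], [np.float64(0.06), np.float64(0.18)], [np.float64(0.07), np.float64(0.18)], [np.float64(0.08), np.float64(0.18)], [np.float64(0.08), np.float64(0.18)], [np.float64(0.09), np.float64(0.17)], [np.float64(0.09), np.float64(0.17)]] [-70. 121.]
```

Emit:
carry_out(commands=[[-0.15, 0.13, 0.08, 0, 0, 0], [-0.14, 0.13, 0, 0, 0, 0], [-0.14, 0.14, 0, 0, 0, 0], [-0.13, 0.14, 0, 0, 0, 0], [-0.13, 0.15, 0, 0, 0, 0], [-0.12, 0.15, 0, 0, 0, 0], [-0.12, 0.16, 0, 0, 0, 0], [-0.11, 0.16, 0, 0, 0, 0], [-0.11, 0.16, 0, 0, 0, 0], [-0.1, 0.17, 0, 0, 0, 0]])

```text
time: 8.25
tcp_pos: [0.5436, 0.0062, 0.2121]
eef_rot: [-1.305, 1.566, 1.486]
wrist_force: [5.6, 3.6, -12.9]
gripper_width: 0.0451
```

```bash
python3 to.py 70 0 213
```

```text
t 8.25 tcp [0.5436 0.0062 0.2121] F [  5.6   3.6 -12.9] w 0.0451 j [-0.13  0.34 -0.26  0.98  0.01 -1.35]
fixture-frame tcp mm [7.100e+01 1.000e-01 2.121e+02]
rows25mm [-0.04  0.04 -0.  ] rot .1 [0.01 0.01 0.05]
```

Emit:
carry_out(commands=[[-0.09, 0.17, 0, 0, 0, 0], [-0.09, 0.17, 0, 0, 0, 0], [-0.08, 0.18, 0, 0, 0, 0], [-0.08, 0.18, 0, 0, 0, 0], [-0.07, 0.18, 0, 0, 0, 0], [-0.06, 0.18, 0, 0, 0, 0], [-0.06, 0.19, 0, 0, 0, 0], [-0.05, 0.19, 0, 0, 0, 0], [-0.04, 0.19, 0, 0, 0, 0], [-0.04, 0.19, 0, 0, 0, 0]])

```text
time: 9.25
tcp_pos: [0.5277, -0.0367, 0.2294]
eef_rot: [-1.387, 1.566, 1.403]
wrist_force: [2.6, 4.3, -8.4]
gripper_width: 0.0448
```

```bash
python3 to.py 24 0 230
```

```text
t 9.25 tcp [ 0.5277 -0.0367  0.2294] F [ 2.6  4.3 -8.4] w 0.0448 j [-0.21  0.3  -0.27  1.01  0.   -1.43]
fixture-frame tcp mm [2.530e+01 2.000e-01 2.294e+02]
rows25mm [-0.03  0.05 -0.01] rot .1 [0.01 0.01 0.05]
```

Emit:
carry_out(commands=[[-0.03, 0.19, 0, 0, 0, 0], [-0.02, 0.19, 0, 0, 0, 0], [-0.02, 0.19, 0, 0, 0, 0], [-0.01, 0.2, 0, 0, 0, 0], [0, 0.2, 0, 0, 0, 0], [0, 0.2, 0, 0, 0, 0], [0.01, 0.2, 0, 0, 0, 0], [0.02, 0.19, 0, 0, 0, 0], [0.02, 0.19, 0, 0, 0, 0], [0.03, 0.19, 0, 0, 0, 0]])

```text
time: 10.25
tcp_pos: [0.5101, -0.0845, 0.2302]
eef_rot: [1.233, 1.57, -2.261]
wrist_force: [-2.5, -0.4, -2.9]
gripper_width: 0.0451
```

```bash
python3 to.py -24 0 230
```

```text
t 10.25 tcp [ 0.5101 -0.0845  0.2302] F [-2.5 -0.4 -2.9] w 0.0451 j [-0.31  0.27 -0.3   1.   -0.   -1.53]
fixture-frame tcp mm [-2.560e+01  2.000e-01  2.302e+02]
rows25mm [ 0.01 -0.06 -0.01] rot .1 [-0.    0.   -0.01]
```

Emit:
carry_out(commands=[[0.04, 0.19, 0, 0, 0, 0], [0.04, 0.19, 0, 0, 0, 0], [0.05, 0.19, 0, 0, 0, 0], [0.06, 0.19, 0, 0, 0, 0], [0.06, 0.18, 0, 0, 0, 0], [0.07, 0.18, 0, 0, 0, 0], [0.08, 0.18, 0, 0, 0, 0], [0.08, 0.18, 0, 0, 0, 0], [0.09, 0.17, 0, 0, 0, 0], [0.09, 0.17, 0, 0, 0, 0]])

```text
time: 11.25
tcp_pos: [0.494, -0.1279, 0.2133]
eef_rot: [1.275, 1.568, -2.219]
wrist_force: [-6.2, -3.2, 2.8]
gripper_width: 0.0454
```

```bash
python3 to.py -70 0 213
```

```text
t 11.25 tcp [ 0.494  -0.1279  0.2133] F [-6.2 -3.2  2.8] w 0.0454 j [-0.4   0.28 -0.34  0.95 -0.   -1.61]
fixture-frame tcp mm [-71.9   0.4 213.3]
rows25mm [ 0.01 -0.08 -0.02] rot .1 [-0.01  0.01 -0.03]
```

Emit:
carry_out(commands=[[0.03, 0.04, 0, 0, 0, 0], [0.03, 0.04, 0, 0, 0, 0], [0, 0, 0, 0, 0, 0], [0, 0, 0, 0, 0, 0], [0, 0, 0, 0, 0, 0], [0, 0, 0, 0, 0, 0], [0, 0, 0, 0, 0, 0], [0, 0, 0, 0, 0, 0], [0, 0, 0, 0, 0, 0], [0, 0, 0, 0, 0, 0]])

```text
time: 12.25
tcp_pos: [0.4934, -0.1296, 0.2123]
eef_rot: [1.324, 1.568, -2.17]
wrist_force: [-6.8, -2.7, 3.2]
gripper_width: 0.0448
```

```bash
python3 to.py -70 0 213
```

```text
t 12.25 tcp [ 0.4934 -0.1296  0.2123] F [-6.8 -2.7  3.2] w 0.0448 j [-0.4   0.28 -0.34  0.95 -0.   -1.62]
fixture-frame tcp mm [-73.7   0.4 212.3]
rows25mm [-0.03 -0.15 -0.02] rot .1 [-0.01  0.01 -0.03]
```

Emit:
carry_out(commands=[[0.02, 0.035, 0, 0, 0, 0], [0.02, 0.035, 0, 0, 0, 0], [0.02, 0.035, 0, 0, 0, 0], [0.02, 0.035, 0, 0, 0, 0], [0, 0, 0, 0, 0, 0], [0, 0, 0, 0, 0, 0], [0, 0, 0, 0, 0, 0], [0, 0, 0, 0, 0, 0], [0, 0, 0, 0, 0, 0], [0, 0, 0, 0, 0, 0]])

```text
time: 13.25
tcp_pos: [0.4923, -0.1327, 0.2103]
eef_rot: [1.279, 1.568, -2.214]
wrist_force: [-5.9, -2.6, 3.2]
gripper_width: 0.0453
```

```bash
python3 to.py -70 0 213
python3 - <<'E'
from h import *
from plant import capture
a=capture("side");b=capture("top")
f=lambda i,x,y,w,h,k:cv2.resize(i[y:y+h,x:x+w],None,fx=k,fy=k,interpolation=cv2.INTER_CUBIC)
cv2.imwrite("pics/c4.png",np.hstack([f(a,270,210,100,140,4),f(b,320,180,100,140,4)]))
E
```

```text
t 13.25 tcp [ 0.4923 -0.1327  0.2103] F [-5.9 -2.6  3.2] w 0.0453 j [-0.41  0.28 -0.35  0.95 -0.   -1.63]
fixture-frame tcp mm [-77.    0.4 210.3]
rows25mm [-0.11 -0.28 -0.02] rot .1 [-0.01  0.01 -0.02]
```

View pics/c4.png

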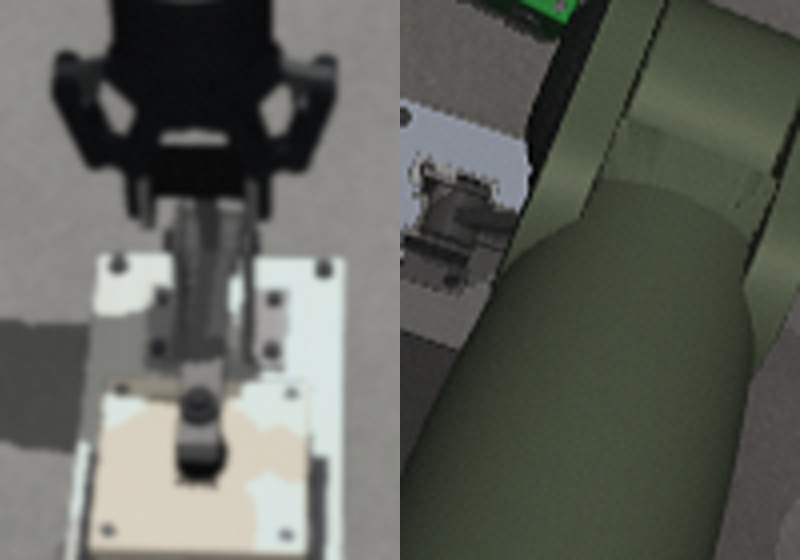

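The bumper at crop (200,455) looks close to or on the cover, and the handle still follows without rising force. I'll keep following until I feel the stop.

Emit:
carry_out(commands=[[0.03, 0.035, 0, 0, 0, 0], [0.03, 0.035, 0, 0, 0, 0], [0.03, 0.035, 0, 0, 0, 0], [0.03, 0.035, 0, 0, 0, 0], [0, 0, 0, 0, 0, 0], [0, 0, 0, 0, 0, 0], [0, 0, 0, 0, 0, 0], [0, 0, 0, 0, 0, 0], [0, 0, 0, 0, 0, 0], [0, 0, 0, 0, 0, 0]])

```text
time: 14.35
tcp_pos: [0.4909, -0.1361, 0.2077]
eef_rot: [1.387, 1.568, -2.107]
wrist_force: [-7.5, -2.9, 6.6]
gripper_width: 0.0449
```

```bash
python3 to.py -70 0 213
```

```text
t 14.35 tcp [ 0.4909 -0.1361  0.2077] F [-7.5 -2.9  6.6] w 0.0449 j [-0.41  0.28 -0.35  0.94 -0.   -1.63]
fixture-frame tcp mm [-80.7   0.5 207.7]
rows25mm [-0.21 -0.43 -0.02] rot .1 [-0.01  0.01 -0.03]
```

Run:
```python
from h import *
from plant import capture
p=np.load("p.npy")
a=capture("side");b=a[210:350,270:370];k=5
b=cv2.resize(b,None,fx=k,fy=k,interpolation=cv2.INTER_CUBIC)
def dr(L,c):
    for u,v in proj("side",fx(p,np.array(L)/1e3)): cv2.drawMarker(b,(int((u-270+.5)*k),int((v-210+.5)*k)),c,0,14,1); print(u.round(1),v.round(1))
for th,c in((0,(0,0,255)),(.1,(0,200,0))):
    rot=lambda x,z:[x*np.cos(th)+z*np.sin(th),0,-x*np.sin(th)*1+z*np.cos(th)+100]
    # opening rotates grip toward +x
    dr([rot(-70,121-14),rot(-70,121),rot(-130,-30),rot(-130,14)],c)
dr([[-80.7,0,215.7]],(255,0,0))
cv2.imwrite("pics/c5.png",b)
```

```text
319.3 260.3
319.1 255.5
319.6 325.7
319.1 312.8
319.5 254.1
319.3 248.8
319.4 322.9
318.9 308.1
318.9 261.2
```

View pics/c5.png

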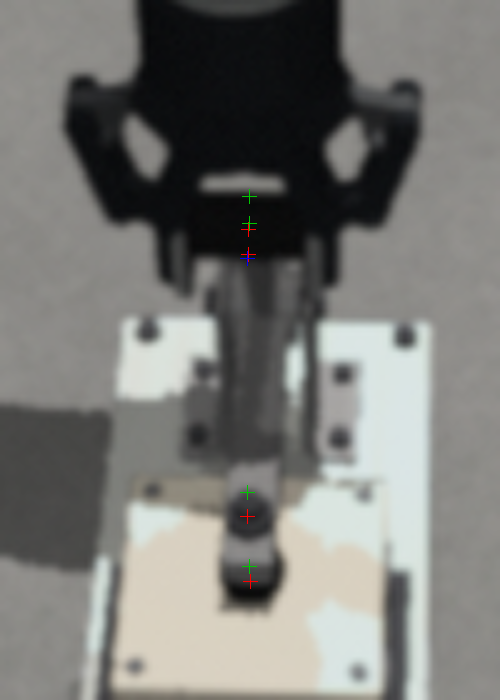

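The black grip spans crop y 188–258, centre about 223. Fully shut predicts 230 and 0.1 rad predicts 197, so the clamp is shut to within about 0.02 rad. The extra millimetres were the pads sliding on the grip. Releasing now and re-centring without contact.

Emit:
carry_out(commands=[[0, 0, 0, 0, 0, 0], [0, 0, 0, 0, 0, 0], [0, 0, 0, 0, 0, 0], [0, 0, 0, 0, 0, 0], [0, 0, 0, 0, 0, 0], [0, 0, 0, 0, 0, 0], [0, 0, 0, 0, 0, 0], [0, 0, 0, 0, 0, 0], [0, 0, 0, 0, 0, 0], [0, 0, 0, 0, 0, 0]], fingers=85)

```text
time: 15.4
tcp_pos: [0.4919, -0.135, 0.207]
eef_rot: [2.007, 1.571, -1.486]
wrist_force: [-0.6, 0.3, -0.2]
gripper_width: 0.0848
```

Emit:
carry_out(commands=[[-0.05, -0.1, 0, 0, 0, 0], [-0.05, -0.1, 0, 0, 0, 0], [-0.05, -0.1, 0, 0, 0, 0], [-0.05, -0.1, 0, 0, 0, 0], [0, 0, 0, 0, 0, 0], [0, 0, 0, 0, 0, 0], [0, 0, 0, 0, 0, 0], [0, 0, 0, 0, 0, 0], [0, 0, 0, 0, 0, 0], [0, 0, 0, 0, 0, 0]])

```text
time: 16.4
tcp_pos: [0.4953, -0.1256, 0.212]
eef_rot: [0.716, 1.571, -2.778]
wrist_force: [0.5, 0.3, 0.4]
gripper_width: 0.0849
```

Emit:
carry_out(commands=[[0, 0, 0, 0, 0, 0], [0, 0, 0, 0, 0, 0], [0, 0, 0, 0, 0, 0], [0, 0, 0, 0, 0, 0], [0, 0, 0, 0, 0, 0], [0, 0, 0, 0, 0, 0], [0, 0, 0, 0, 0, 0], [0, 0, 0, 0, 0, 0], [0, 0, 0, 0, 0, 0], [0, 0, 0, 0, 0, 0]])

```text
time: 17.4
tcp_pos: [0.4953, -0.1255, 0.212]
eef_rot: [0.557, 1.571, -2.936]
wrist_force: [0.7, 0.3, 0.0]
gripper_width: 0.0853
```

```bash
python3 to.py -70 0 213
python3 - <<'E'
from h import *
from plant import capture
a=capture("side");b=a[210:350,260:380]
cv2.imwrite("pics/c6.png",cv2.resize(b,None,fx=4,fy=4,interpolation=cv2.INTER_CUBIC))
E
```

```text
t 17.4 tcp [ 0.4953 -0.1255  0.212 ] F [0.7 0.3 0. ] w 0.0853 j [-0.39  0.28 -0.34  0.95 -0.   -1.61]
fixture-frame tcp mm [-69.2  -0.  212. ]
rows25mm [-0.04  0.03  0.  ] rot .1 [ 0.  0. -0.]
```

View pics/c6.png

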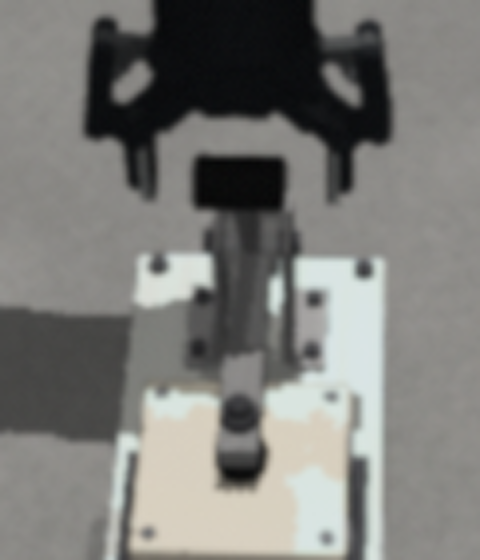

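The grip is centred at crop (240,182), or row 255.0 in the full frame. Fully shut predicts 255.5, so the clamp is shut on its own with the fingers clear. I'll hold one more second for margin, then regrip.

Emit:
carry_out(commands=[[0.04, 0.03, 0, 0, 0, 0], [0, 0, 0, 0, 0, 0], [0, 0, 0, 0, 0, 0], [0, 0, 0, 0, 0, 0], [0, 0, 0, 0, 0, 0], [0, 0, 0, 0, 0, 0], [0, 0, 0, 0, 0, 0], [0, 0, 0, 0, 0, 0], [0, 0, 0, 0, 0, 0], [0, 0, 0, 0, 0, 0]])

```text
time: 18.45
tcp_pos: [0.495, -0.1262, 0.211]
eef_rot: [0.094, 1.571, 2.884]
wrist_force: [-0.1, 0.4, -0.6]
gripper_width: 0.0852
```

Emit:
carry_out(commands=[[0, 0, 0, 0, 0, 0], [0, 0, 0, 0, 0, 0], [0, 0, 0, 0, 0, 0], [0, 0, 0, 0, 0, 0], [0, 0, 0, 0, 0, 0], [0, 0, 0, 0, 0, 0], [0, 0, 0, 0, 0, 0], [0, 0, 0, 0, 0, 0], [0, 0, 0, 0, 0, 0], [0, 0, 0, 0, 0, 0]], fingers=40)

```text
time: 19.45
tcp_pos: [0.4946, -0.1261, 0.2113]
eef_rot: [0.156, 1.57, 2.946]
wrist_force: [-3.3, 1.3, 5.9]
gripper_width: 0.0455
```

Emit:
carry_out(commands=[[-0.09, -0.17, 0, 0, 0, 0], [-0.09, -0.17, 0, 0, 0, 0], [-0.08, -0.18, 0, 0, 0, 0], [-0.08, -0.18, 0, 0, 0, 0], [-0.07, -0.18, 0, 0, 0, 0], [-0.06, -0.18, 0, 0, 0, 0], [-0.06, -0.19, 0, 0, 0, 0], [-0.05, -0.19, 0, 0, 0, 0], [-0.04, -0.19, 0, 0, 0, 0], [-0.04, -0.19, 0, 0, 0, 0]])

```text
time: 20.45
tcp_pos: [0.5088, -0.0876, 0.2264]
eef_rot: [1.41, 1.559, -2.087]
wrist_force: [-4.6, -12.9, -4.4]
gripper_width: 0.0451
```

```bash
python3 to.py -24 0 230
python3 - <<'E'
from h import *
from plant import capture
a=capture("side");b=a[190:350,260:380]
cv2.imwrite("pics/c7.png",cv2.resize(b,None,fx=3,fy=3,interpolation=cv2.INTER_CUBIC))
E
```

```text
t 20.45 tcp [ 0.5088 -0.0876  0.2264] F [ -4.6 -12.9  -4.4] w 0.0451 j [-0.31  0.28 -0.3   0.99 -0.01 -1.52]
fixture-frame tcp mm [-29.    0.4 226.4]
rows25mm [-0.15 -0.2  -0.01] rot .1 [-0.03  0.02 -0.12]
```

View pics/c7.png

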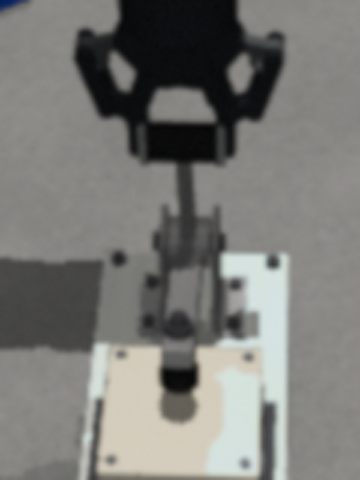

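The grip at crop (182,142) is still centred in the pads and the bumper has lifted off the cover, so the clamp is following. Continuing the arc.

Emit:
carry_out(commands=[[-0.03, -0.19, 0, 0, 0, 0], [-0.02, -0.19, 0, 0, 0, 0], [-0.02, -0.19, 0, 0, 0, 0], [-0.01, -0.2, 0, 0, 0, 0], [0, -0.2, 0, 0, 0, 0], [0, -0.2, 0, 0, 0, 0], [0.01, -0.2, 0, 0, 0, 0], [0.02, -0.19, 0, 0, 0, 0], [0.02, -0.19, 0, 0, 0, 0], [0.03, -0.19, 0, 0, 0, 0]])

```text
time: 21.5
tcp_pos: [0.5264, -0.0404, 0.2275]
eef_rot: [1.537, 1.564, -1.958]
wrist_force: [-4.6, -6.3, 2.6]
gripper_width: 0.0453
```

Emit:
carry_out(commands=[[0.04, -0.19, 0, 0, 0, 0], [0.04, -0.19, 0, 0, 0, 0], [0.05, -0.19, 0, 0, 0, 0], [0.06, -0.19, 0, 0, 0, 0], [0.06, -0.18, 0, 0, 0, 0], [0.07, -0.18, 0, 0, 0, 0], [0.08, -0.18, 0, 0, 0, 0], [0.08, -0.18, 0, 0, 0, 0], [0.09, -0.17, 0, 0, 0, 0], [0.09, -0.17, 0, 0, 0, 0]])

```text
time: 22.5
tcp_pos: [0.5433, 0.0054, 0.2106]
eef_rot: [-1.218, 1.57, 1.572]
wrist_force: [-1.9, -1.1, -1.8]
gripper_width: 0.0449
```

```bash
python3 to.py 70 0 213
```

```text
t 22.5 tcp [0.5433 0.0054 0.2106] F [-1.9 -1.1 -1.8] w 0.0449 j [-0.13  0.34 -0.26  0.97  0.   -1.35]
fixture-frame tcp mm [ 70.2   0.  210.6]
rows25mm [-0.09  0.01 -0.  ] rot .1 [0.   0.   0.01]
```

Emit:
carry_out(commands=[[0.1, -0.17, 0, 0, 0, 0], [0.11, -0.16, 0, 0, 0, 0], [0.11, -0.16, 0, 0, 0, 0], [0.12, -0.16, 0, 0, 0, 0], [0.12, -0.15, 0, 0, 0, 0], [0.13, -0.15, 0, 0, 0, 0], [0.13, -0.14, 0, 0, 0, 0], [0.14, -0.14, 0, 0, 0, 0], [0.14, -0.13, 0, 0, 0, 0], [0.15, -0.13, 0, 0, 0, 0]])

```text
time: 23.5
tcp_pos: [0.5563, 0.0403, 0.1795]
eef_rot: [-1.754, 1.57, 1.036]
wrist_force: [2.9, 5.0, 0.5]
gripper_width: 0.0453
```

```bash
python3 to.py 107 0 182
python3 - <<'E'
from h import *
from plant import capture
a=capture("side");b=a[150:350,250:390]
cv2.imwrite("pics/c8.png",cv2.resize(b,None,fx=3,fy=3,interpolation=cv2.INTER_CUBIC))
E
```

```text
t 23.5 tcp [0.5563 0.0403 0.1795] F [2.9 5.  0.5] w 0.0453 j [-0.06  0.39 -0.27  0.91  0.   -1.28]
fixture-frame tcp mm [ 1.074e+02 -1.000e-01  1.795e+02]
rows25mm [-0.1   0.02  0.  ] rot .1 [ 0.   -0.    0.01]
```

View pics/c8.png

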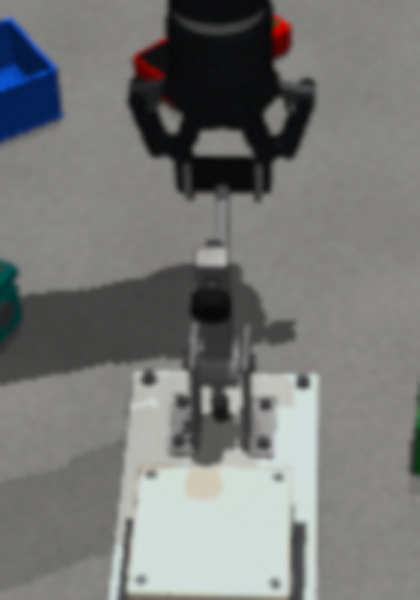

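The grip is at crop (222,174), row 208 in the full frame, the same as at the start, so the clamp is open. Letting go and rising.

Emit:
carry_out(commands=[[0, 0, 0, 0, 0, 0], [0, 0, 0, 0, 0, 0], [0, 0, 0, 0, 0, 0], [0, 0, 0, 0, 0, 0], [0, 0, 0, 0, 0, 0], [0, 0, 0, 0, 0, 0], [0, 0, 0, 0, 0, 0], [0, 0, 0, 0, 0, 0], [0, 0, 0, 0, 0, 0], [0, 0, 0, 0, 0, 0]], fingers=85)

```text
time: 24.55
tcp_pos: [0.556, 0.0397, 0.1798]
eef_rot: [-0.886, 1.571, 1.904]
wrist_force: [-0.4, -0.1, 0.5]
gripper_width: 0.0851
```

Emit:
carry_out(commands=[[-0.4, 0, 0, 0, 0, 0], [-0.5, 0, 0, 0, 0, 0], [-0.5, 0, 0, 0, 0, 0], [-0.5, 0, 0, 0, 0, 0], [-0.5, 0, 0, 0, 0, 0], [-0.5, 0, 0, 0, 0, 0], [-0.5, 0, 0, 0, 0, 0], [-0.5, 0, 0, 0, 0, 0], [-0.5, 0, 0, 0, 0, 0], [-0.4, 0, 0, 0, 0, 0]])

```text
time: 25.55
tcp_pos: [0.5561, 0.0397, 0.301]
eef_rot: [-2.874, 1.57, -0.084]
wrist_force: [-0.0, -0.0, 0.1]
gripper_width: 0.085
```

Emit:
carry_out(commands=[[0, -0.8, 0.8, 0, 0, 0], [0, -0.8, 0.8, 0, 0, 0], [0, -0.8, 0.8, 0, 0, 0], [0, -0.8, 0.8, 0, 0, 0], [0, -0.8, 0.8, 0, 0, 0], [0, -0.8, 0.8, 0, 0, 0], [0, -0.8, 0.8, 0, 0, 0], [0, -0.5, 0.5, 0, 0, 0], [0, 0, 0, 0, 0, 0], [0, 0, 0, 0, 0, 0]])

```text
time: 26.55
tcp_pos: [0.4653, 0.2354, 0.3]
eef_rot: [2.35, 1.57, -1.142]
wrist_force: [0.7, 0.8, 0.8]
gripper_width: 0.0848
```

```bash
python3 to.py 107 0 300
python3 - <<'E'
from h import *
from plant import capture
a=capture("side");b=capture("top");o=cv2.imread("pics/side0.png")
f=lambda i,x,y,w,h,k:cv2.resize(i[y:y+h,x:x+w],None,fx=k,fy=k,interpolation=cv2.INTER_CUBIC)
c=np.hstack([f(o,275,190,90,190,3),f(a,275,190,90,190,3)])
t=f(b,275,190,150,110,2);t=cv2.copyMakeBorder(t,0,c.shape[0]-t.shape[0],0,800-540-t.shape[1] if t.shape[1]<260 else 0,cv2.BORDER_CONSTANT)
c=np.hstack([c,t[:,:260]]);cv2.imwrite("pics/c9.png",c)
E
```

```text
t 26.55 tcp [0.4653 0.2354 0.3   ] F [0.7 0.8 0.8] w 0.0848 j [ 0.33  0.24 -0.16  1.17 -0.   -0.89]
fixture-frame tcp mm [259.3 152.5 300. ]
rows25mm [ 0.    6.1  -6.09] rot .1 [ 0.01 -0.   -0.  ]
```

View pics/c9.png

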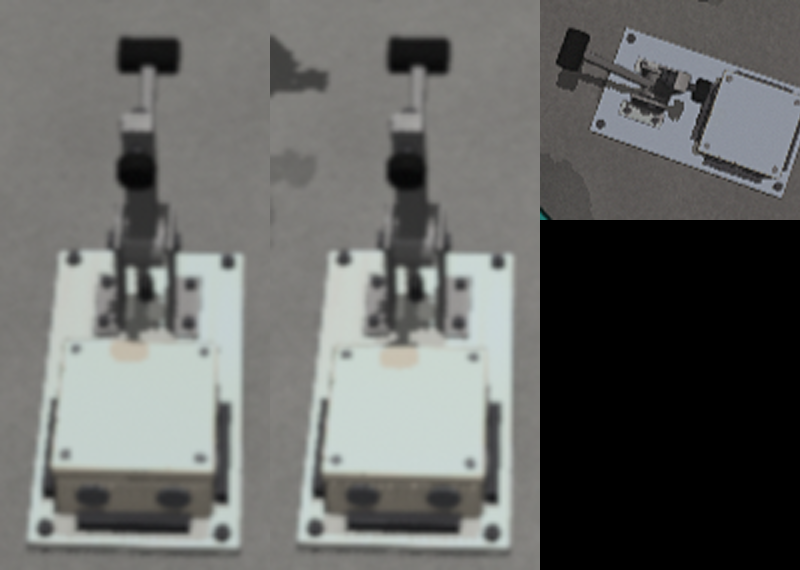

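Before and after: the cover's front edge dropped from crop row 470 to 476, which is about 6 mm, and the dark gasket line is gone. The clamp is back at its open pose, the box is in the nest and the gripper is well clear. Handing in.

```bash
python3 -c "
from plant import finish_job
print(finish_job())"
```

```text
the job is handed in; nothing more can be done
None
```

The clamp was swung shut under control, let go, then swung fully back open, and the job was handed in at about 26.6 s of the 58 s allowed; no verdict was reported.

- **Shutting:** I pinched the grip by its end faces and led it over centre at about 0.35 rad/s.
- **Clamped by itself:** With the fingers open and clear for about 3 s, the grip sat within 0.5 px of its fully shut position in the side view.
- **Opening:** I regripped the handle, swung it back and let go. The grip returned to its starting pixel row, 208 against 207.8 at the start.
- **Cover and box:** In the last pictures the cover edge had dropped by about 6 mm and the gasket line was gone. The box was still in its nest.
- **Other things:** The path stayed clear of the bystanders, but I did not compare their positions before and after. At the end the gripper was well away from everything, with no contact force.

**Disagreement:** At the end of shutting, the measured tool position ran about 12 mm past the expected stop. The side view put the clamp within about 0.02 rad of shut, so the pads were sliding on the grip. The wrist force stayed at about 10 N during that, and nothing had to be mended.

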